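Uncover the solder pot beside a closed board case

ROBOT

A 6-joint arm with a two-finger parallel gripper is mounted at the origin on the work surface. World frame = base frame: x ahead of the robot, y to its left, z up, the work surface at z = 0. Lengths are in m, angles in rad, forces in N, time in s.
With the tool pointing down it reaches from about 0.3 to 0.875 m from the base axis. Payload 6.4 kg.
Tool frame: the origin (TCP) lies on the centre line of the jaws, within the pads' length; the fingertips stand 14 mm ahead of it and the grasp point (between the pads) lies 5 mm behind it; z points along the fingers, y is the direction in which the jaws open and shut (so a half turn about z gives the same grasp; the last joint's range is limited). The gripper opens to 85 mm and grips with 20 to 120 N. Pads are 22 mm wide; open, the fingers measure 114 mm over their backs; the gripper's body (76 mm by 85 mm) begins 54 mm behind the grasp point. The pads swing forward as they close: fully open they stand 13 mm farther back than shut.
Start: joints at [-1.443, 0.181, 1.607, -0, 1.354, -0.206], TCP at [0.188, -0.543, 0.245] pointing down, gripper open.
Joint ranges: [-2.99, 2.99], [-0.89, 2.07], [0.3, 2.58], [-1.14, 4.28], [0, 2.63], [-3.12, 3.12]. Speed limits (rad/s): [2.57, 2.57, 3.01, 3.14, 3.14, 3.14].

INTERFACE

Orientations are given as a unit quaternion [w, x, y, z].
In Python, from bench import * gives the robot as it stands.
- The arm moves only by the tool servo_tool, never from a script. Its argument "plan" is a list that holds one entry, the list of rows, each a list of 5 numbers: the shift along the world's x, y, z in m, then the turn about the world's z in rad, then the gripper command: -1 is shut, 1 is fully open, values between are in proportion. In form: [[[tx, ty, tz, roll, claw], ...]]. A call has 1 to 8 rows; each row shifts and turns the commanded pose from where the row before left it; what a row does not reach is not made up. A row lasts 1/10 s, in which the tool goes at most 50 mm and 8.59 degrees, less where a joint would pass 70% of its speed; a pose out of reach is approached as far as the arm can. A call with a gripper value outside its range is refused whole. The fingers move at their own pace and stop on an object; the grip force is fixed at half the most. Time passes only in rows, so rows that do not move let the fingers close. It gives the time, the measured TCP pose, the force and the opening at its end, in the units of the state.
- get_obs(): the state, without advancing time (a new reading comes with each control period).
- camera(name): name is "scene" or "top" or "wrist"; returns a dict with "img" (384x512x3 uint8, blue, green, red), "camera_matrix" (3x3 intrinsics, pixels), "k1" (the pictures are not rectified: a ray, as slopes to the right and down, at radius r is drawn at 1 + k1 r^2 times it, then the intrinsics apply), "rvec" (rotation vector, rad) and "tvec" (3), from world to camera coordinates, as OpenCV has them. Camera axes: x right, y down, z forward; pixel columns grow to the right and rows downward; lengths in m; the calibration is good to about 2 mm. A picture is of the moment at which its call begins. There is no depth.
- hand_in(): hands the job in, once; it reports no verdict.
Trained networks look in a picture, given as the dict that the camera call returned (one of the last four; its "shot" number tells which), for a name from the list of things; names that differ only in an ending like _2 or _b are one class to them, and where a whole thing is asked for, a point or a joint stands for the part that bears it (a point fixed in the world has none). Each returns a list of dicts, best first, with "conf" (0 to 1); they miss things now and then, are a little off and sometimes report something else, mostly with a low value. They report only what shows in the picture. A call takes as long as a camera call. They do not tell look-alikes from the thing itself.
- trace(picture, thing): "mask" (384x512 bool, what is visible of it) and "rect" ([left, top, right, bottom] as shares, 0 to 1, of the picture: columns of its width, rows of its height, round what is visible of it).
- pinpoint(picture, thing): "centre" ([row, column] as shares, 0 to 1, of the picture: columns of its width, rows of its height: a listed point, or the origin of a listed thing).
The state is a dict: "time_s": time; "q": joint angles; "dq": joint speeds; "joint_efforts": joint torques, N m; "eef_pos": TCP position; "eef_rot": TCP orientation; "wrist_force": force on the tool from outside, world axes, zero at the start; "torque": the same for the moment, N m; "opening": opening from 0.0 (shut) to 1.0 (fully open).
Only numpy, scipy, OpenCV 4.12 (cv2) and the standard library are available. Lean on these libraries where they do the work, as an engineer would, in place of code of your own. Each camera call takes 0.05 s, during which the arm holds its last target.

TASK

The cold, empty solder pot is about to be scraped clean. First push the blue case of finished boards fully shut so that no dross falls on them, with the lid still on the pot; then lift the loose steel lid off the pot by its red knob and set it down, without dropping it, knob up and wholly on the round cork pad. Leave the case shut, and do not disturb the bottle and the spool that stand behind.

Things in the scene. Friction and masses are not known exactly. Their poses are not given: they have to be found in the camera images.
- lid_knob (a point): Centre of the red knob of the loose pot lid, z up along the knob: an upright cylinder 32 mm in diameter and 24 mm tall (12 mm above and below this point) on a stem 18 mm in diameter. The top face of the lid's disc lies 24 mm below this point, the lid's lowest face, which rests on the pad, 35 mm below it
- pot_lid: The same lid, steel, 0.19 to 0.34 kg: disc 124 mm in diameter, 5 mm thick, under it a centring boss 90 mm in diameter and 6 mm deep; origin at the centre of the boss's flat underside, z up. At the start it sits on the pot, the boss 6 mm down in the mouth with about 6 mm of play all round
- pot: Solder pot, fixed to the bench: grey square housing 150 x 150 mm, 60 mm tall, with a dark steel crucible 116 mm in outer diameter standing on it up to 110 mm above the bench. Origin on the bench under its centre, z up, front (small black dial and dark window) faces its -x
- pot_mouth (a point): Centre of the pot's mouth, level with its rim, 110 mm above the bench; inner diameter 102 mm
- pad_top (a point): Centre of the top face of the round cork lid rest, 170 mm in diameter, 10 mm thick, fixed to the bench
- case: Blue case holding finished circuit boards, fixed to the bench: open box 150 mm along its x, 200 mm along its y, 55 mm tall. Origin on the bench under its centre; the lid's hinge runs along its y at x = +75 mm, the lid's free edge comes down at x = -80 mm
- case_hinge (a point): Middle of the hinge axis of the case lid, 55.5 mm above the bench; the axis runs along the case's y
- case_lid_edge (a point): Middle of the free edge of the case lid, on its outer (upper) face, 155 mm from the hinge axis. The lid is a flat panel 206 mm wide, 8 mm thick, its inner face in the plane of the hinge axis, its outer face 8 mm above that. Frame at the lid: z is the outward normal, -x points from hinge to free edge
- case_lid (a joint): Opening angle of the case lid in rad: 0 shut (outer face level, 63.5 mm above the bench), pi/2 upright; starts between 0.75 and 1.3, leaning over the box. Stiff friction hinge: it stays where it is left and must be pushed all the way; about 2 N at the free edge moves it
- cleaner_mid (a point): Bystander: white bottle with blue cap, 60 mm in diameter, 140 mm tall, standing; point half-way up
- spool_mid (a point): Bystander: spool standing on its flange, 72 mm in diameter, 54 mm tall; point half-way up
Things that resemble listed ones, but are neither listed nor needed, are in the scene too. There is more than one size of the pot_lid; the job needs the smaller. Leave any purple look-alike of the pot alone.

How it is judged:
By the outcome, as a careful person would: the job done as asked, in the order asked, and still so for the second after the job is handed in, with the robot touching nothing.
It also fails if it takes over 54 s, if anything falls off the work surface, if the arm or the gripper's body presses on something with over 40 N, if the wrist force passes 120 N, or if a joint passes its speed limit or range.

## Working session

There is one attempt and no reset: what is moved stays moved. The work goes in short steps, Python scripts to look and compute and a tool call to move; the robot and the scene stay as the last step left them, time stands still between calls to the robot, and variables do not carry over. Pictures are saved under pics/ and viewed, and the job is handed in when it is done.

Besides the shell and the picture viewer there is one more tool, called after "Emit:" as name(argument=value, ...), one argument or row to a line, values as JSON. servo_tool: Moves the arm, as the interface text tells. Its arguments: {"type":"object","properties":{"plan":{"type":"array"}},"required":["plan"]}

```bash
mkdir -p pics; ls; cat > h.py <<'E'
from bench import *
import numpy as np, cv2
def save(p,n,s=1.5):
    cv2.imwrite('pics/'+n+'.png',cv2.resize(p['img'],None,fx=s,fy=s))
def ray(p,rc,share=True):
    r,c=rc
    if share: r,c=r*384,c*512
    K=np.array(p['camera_matrix']);k=p['k1']
    xd=np.array([(c-K[0,2])/K[0,0],(r-K[1,2])/K[1,1]])
    x=xd.copy()
    for _ in range(30): x=xd/(1+k*(x@x))
    R=cv2.Rodrigues(np.array(p['rvec'],float))[0];t=np.array(p['tvec'],float).ravel()
    o=-R.T@t; d=R.T@np.array([x[0],x[1],1]); return o,d/np.linalg.norm(d)
def atz(p,rc,z,share=True):
    o,d=ray(p,rc,share); return o+d*(z-o[2])/d[2]
def proj(p,X):
    R=cv2.Rodrigues(np.array(p['rvec'],float))[0];t=np.array(p['tvec'],float).ravel()
    c=R@np.array(X)+t; x=c[:2]/c[2]; x=x*(1+p['k1']*(x@x)); K=np.array(p['camera_matrix'])
    return np.array([K[0,0]*x[0]+K[0,2],K[1,1]*x[1]+K[1,2]])
E
python3 - <<'E'
from h import *
np.set_printoptions(precision=4,suppress=True)
Z=dict(lid_knob=.139,pot=0,pot_mouth=.11,pad_top=.01,case=0,case_hinge=.0555,case_lid_edge=.15,cleaner_mid=.07,spool_mid=.027,pot_lid=.104)
for n in ['scene','top']:
    p=camera(n);save(p,n)
    print(n,p['k1'],ray(p,(.5,.5)))
    for k in Z:
        for d in pinpoint(p,k)[:4]: print(k,round(d['conf'],2),np.array(d['centre'])*[384,512],atz(p,d['centre'],Z[k]))
print(get_obs())
E
```

```text
pics
scene -0.06496895760822592 (array([ 1.3663, -0.0414,  0.7461]), array([-0.798 ,  0.1623, -0.5804]))
lid_knob 0.72 [166.8864 322.6112] [0.4361 0.3533 0.139 ]
lid_knob 0.59 [152.9088 300.288 ] [0.3422 0.3102 0.139 ]
pot 0.75 [206.5152 321.0752] [0.4544 0.3585 0.    ]
pot 0.6 [207.5136 390.7072] [0.4982 0.5805 0.    ]
pot_mouth 0.86 [182.5152 401.1008] [0.5167 0.5796 0.11  ]
pot_mouth 0.59 [175.1808 323.9936] [0.439  0.3602 0.11  ]
pot_mouth 0.17 [208.5888 317.0816] [0.5958 0.2857 0.11  ]
pad_top 0.97 [234.5088 207.8208] [ 0.5379 -0.0118  0.01  ]
pad_top 0.48 [167.3088 325.376 ] [0.243  0.4463 0.01  ]
case 0.88 [228.288  106.8032] [ 0.4498 -0.3072  0.    ]
case_hinge 0.89 [229.5168  98.2016] [ 0.5195 -0.3105  0.0555]
case_lid_edge 0.85 [179.2128  93.184 ] [ 0.4082 -0.32    0.15  ]
cleaner_mid 0.65 [253.5936 306.5856] [0.7182 0.2224 0.07  ]
spool_mid 0.95 [291.9168 117.4016] [ 0.726  -0.2436  0.027 ]
pot_lid 0.88 [179.4816 323.584 ] [0.4532 0.3547 0.104 ]
pot_lid 0.7 [166.8096 298.7008] [0.3694 0.2998 0.104 ]
top -0.06473081739062612 (array([0.3421, 0.1169, 1.6121]), array([ 0.0695,
[... 604 characters left out ...]
cleaner_mid 0.8 [113.3184 233.6768] [0.7216 0.2255 0.07  ]
spool_mid 0.75 [120.384  362.2912] [ 0.7195 -0.2318  0.027 ]
pot_lid 0.97 [191.3088 189.2864] [0.4429 0.3627 0.104 ]
pot_lid 0.57 [258.816  191.7952] [0.2194 0.3449 0.104 ]
{'time_s': 1.1, 'q': array([-1.4433,  0.1808,  1.607 , -0.    ,  1.3538, -0.2063]), 'dq': array([ 0.0003, -0.0004, -0.0009,  0.    , -0.    ,  0.0001]), 'joint_efforts': array([ -0.0005, -44.4849, -35.1687,  -0.0003,   0.0008,  -0.    ]), 'eef_pos': array([ 0.1884, -0.5433,  0.2453]), 'eef_rot': array([ 0.    ,  0.9861,  0.1661, -0.    ]), 'wrist_force': array([-0.0133,  0.9293,  0.0548]), 'torque': array([-0.005 , -0.0585, -0.008 ]), 'opening': 1.002776166110066}
```

View pics/scene.png

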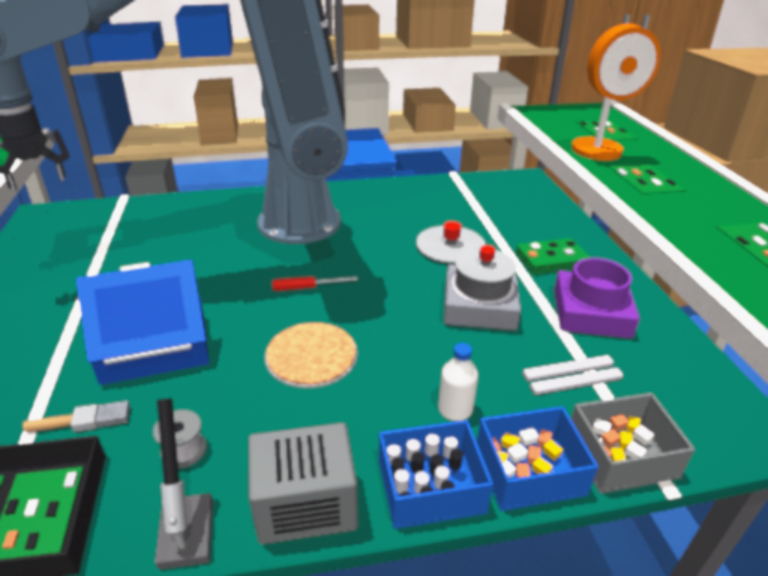

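View pics/top.png

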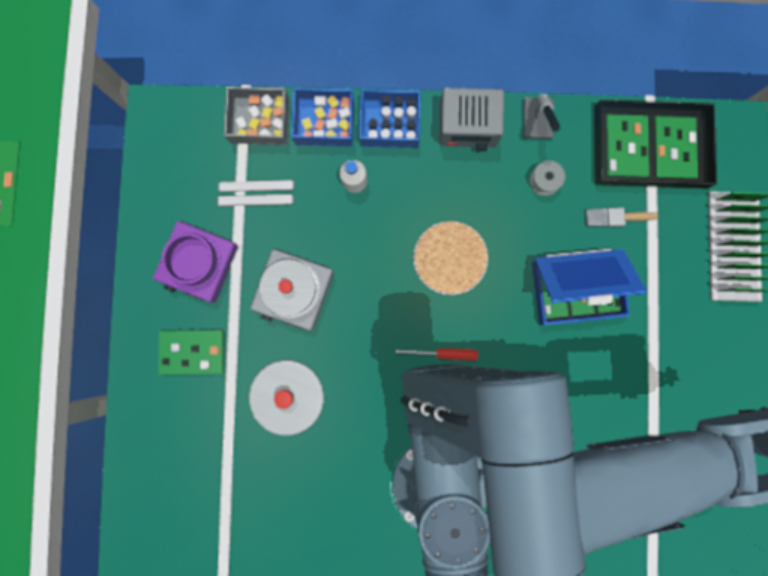

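```bash
cat > fit.py <<'E'
from h import *
from scipy.optimize import least_squares
np.set_printoptions(precision=4,suppress=True)
s=camera('scene');t=camera('top')
for n,p in (('s',s),('t',t)):
    im=p['img']
    crop=im[150:280,40:160] if n=='s' else im[150:230,340:450]
    cv2.imwrite(f'pics/case_{n}.png',cv2.resize(crop,None,fx=6 if n=='t' else 4.5,fy=6 if n=='t' else 4.5,interpolation=cv2.INTER_CUBIC))
names=['case','case_hinge','case_lid_edge']
obs=[(p,n,np.array(pinpoint(p,n)[0]['centre'])[::-1]*[512,384]) for p in(s,t) for n in names]
def model(v,n,ly=0):
    x,y,ps,th=v;c,si=np.cos(ps),np.sin(ps)
    if n=='case':l=(0,0,0)
    elif n=='case_hinge':l=(.075,ly,.0555)
    else:l=(.075-.155*np.cos(th)+.008*np.sin(th),ly,.0555+.155*np.sin(th)+.008*np.cos(th))
    return np.array([x+c*l[0]-si*l[1],y+si*l[0]+c*l[1],l[2]])
f=lambda v:np.concatenate([proj(p,model(v,n))-o for p,n,o in obs])
r=least_squares(f,[.46,-.31,0,1.0],loss='soft_l1');print(r.x,r.fun)
for n in names:print(n,model(r.x,n))
for p,nm in((s,'s'),(t,'t')):
    for n in names[1:]:
        for ly in(-.103,.103):
            q=proj(p,model(r.x,n,ly));print(nm,n,ly,q,(q-[40,150])*4.5 if nm=='s' else (q-[340,150])*6)
E
python3 fit.py
```

```text
[ 0.4517 -0.3144  0.1138  0.9584] [ 1.339  -1.5585 -0.9558  1.4306 -0.9492  1.0463 -2.2777 -0.5942 -1.5288
  3.649   0.9853  0.2005]
case [ 0.4517 -0.3144  0.    ]
case_hinge [ 0.5263 -0.3059  0.0555]
case_lid_edge [ 0.4442 -0.3153  0.1869]
s case_hinge -0.103 [ 60.2544 237.7612] [ 91.1447 394.9254]
s case_hinge 0.103 [137.6747 224.3079] [439.5361 334.3856]
s case_lid_edge -0.103 [ 50.0127 180.8344] [ 45.0573 138.7548]
s case_lid_edge 0.103 [128.466  169.3142] [398.0969  86.9138]
t case_hinge -0.103 [414.2647 171.3419] [445.5881 128.0512]
t case_hinge 0.103 [355.6927 176.3483] [ 94.1564 158.0899]
t case_lid_edge -0.103 [431.058  192.3201] [546.3483 253.9205]
t case_lid_edge 0.103 [367.0007 197.9221] [162.0043 287.5328]
```

View pics/case_s.png

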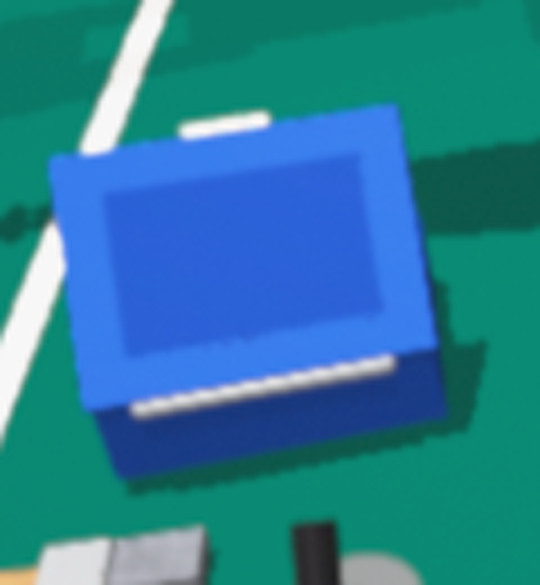

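View pics/case_t.png

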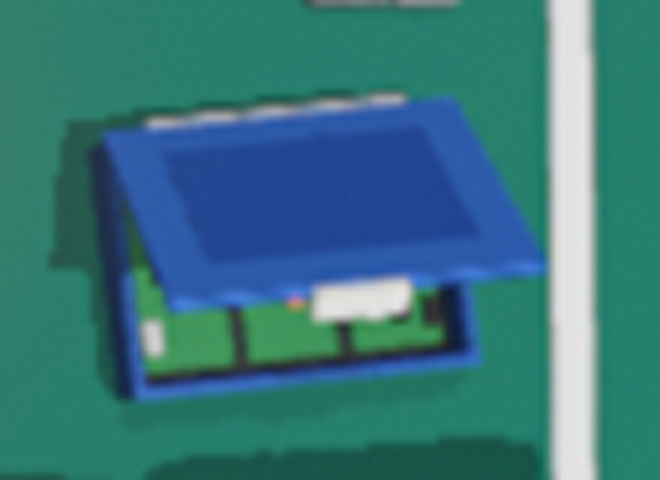

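```bash
cat > fit2.py <<'E'
from h import *
from scipy.optimize import least_squares
np.set_printoptions(precision=4,suppress=True)
s=camera('scene');t=camera('top')
def model(v,r,ly,h=.008):
    x,y,ps,th=v;c,si=np.cos(ps),np.sin(ps)
    l=(.075-r*np.cos(th)+h*np.sin(th),ly,.0555+r*np.sin(th)+h*np.cos(th))
    return np.array([x+c*l[0]-si*l[1],y+si*l[0]+c*l[1],l[2]])
O=[]
for p,off,k,pts in((s,[40,150],4.5,[(50,157),(398,104),(88,410),(437,345)]),(t,[340,150],6,[(545,265),(170,305),(455,100),(107,135)])):
    for q,(r,ly) in zip(pts,[(.155,-.103),(.155,.103),(0,-.103),(0,.103)]): O.append((p,r,ly,np.array(q)/k+off))
f=lambda v:np.concatenate([proj(p,model(v,r,ly))-o for p,r,ly,o in O])
R=least_squares(f,[.46,-.31,0.1,1.0]);print(R.x,R.fun.reshape(-1,2))
print('hinge',model(R.x,0,0,0),'edge',model(R.x,.155,0))
for th in np.linspace(R.x[3],0,6):
    v=R.x.copy();v[3]=th;print(th,model(v,.14,0))
E
python3 fit2.py
```

```text
[ 0.4633 -0.3165  0.1269  0.8027] [[-0.6753 -0.771 ]
 [-0.5514 -0.9881]
 [-1.4923 -0.2545]
 [-0.3029 -0.2148]
 [-0.0565  0.4816]
 [-0.91    0.2176]
 [-1.0137 -0.7857]
 [-1.6277 -0.8543]]
hinge [ 0.5377 -0.307   0.0555] edge [ 0.4365 -0.3199  0.1725]
0.8027303546556424 [ 0.4469 -0.3185  0.1618]
0.6421842837245139 [ 0.4312 -0.3205  0.1458]
0.4816382127933854 [ 0.4183 -0.3222  0.1274]
0.321092141862257 [ 0.4084 -0.3235  0.1073]
0.1605460709311285 [ 0.4018 -0.3243  0.0858]
0.0 [ 0.3988 -0.3247  0.0635]
```

Emit:
servo_tool(
  plan=[
    [[0.034, 0.028, 0, 0, -1], [0.034, 0.028, 0, 0, -1], [0.034, 0.028, 0, 0, -1], [0.034, 0.028, 0, 0, -1], [0.034, 0.028, 0, 0, -1], [0.034, 0.028, 0, 0, -1], [0.034, 0.028, 0, 0, -1], [0.034, 0.028, 0, 0, -1]],
  ],
)

```text
time_s: 2.4
eef_pos: [0.4617, -0.318, 0.2455]
eef_rot: [0.0, 0.986, 0.166, 0.0]
wrist_force: [0.4, -1.3, 0.8]
opening: 0.001
```

Emit:
servo_tool(
  plan=[
    [[0.002, 0, -0.03, 0, -1], [0, 0, -0.025, 0, -1], [0, 0, -0.016, 0, -1], [0, 0, -0.007, 0, -1], [-0.009, -0.001, -0.009, 0, -1], [-0.009, -0.001, -0.009, 0, -1]],
  ],
)

```text
time_s: 3.0
eef_pos: [0.4445, -0.3219, 0.1497]
eef_rot: [0.001, 0.986, 0.166, 0.001]
wrist_force: [2.0, 0.6, 0.8]
opening: -0.002
```

Emit:
servo_tool(
  plan=[
    [[-0.007, -0.001, -0.011, 0, -1], [-0.007, -0.001, -0.011, 0, -1], [-0.005, -0.0005, -0.012, 0, -1], [-0.004, -0.0005, -0.012, 0, -1], [-0.002, 0, -0.013, 0, -1], [-0.002, 0, -0.0115, 0, -1], [0, 0, -0.002, 0, -1]],
  ],
)

```text
time_s: 3.7
eef_pos: [0.4172, -0.3245, 0.0772]
eef_rot: [-0.0, 0.986, 0.166, -0.0]
wrist_force: [-7.6, 5.2, 25.3]
opening: 0.004
```

Emit:
servo_tool(
  plan=[
    [[0, 0, -0.001, 0, -1], [0, 0, 0, 0, -1]],
  ],
)

```text
time_s: 3.9
eef_pos: [0.4173, -0.3244, 0.0772]
eef_rot: [-0.0, 0.986, 0.167, -0.001]
wrist_force: [-7.9, 4.6, 22.0]
opening: -0.003
```

```bash
python3 - <<'E'
from h import *
for n,c in(('scene',(150,40)),('top',(130,300))):
    p=camera(n);p2=p['img'][c[0]:c[0]+140,c[1]:c[1]+150]
    cv2.imwrite('pics/shut_'+n+'.png',cv2.resize(p2,None,fx=4,fy=4))
E
```

```text
(no output)
```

View pics/shut_scene.png

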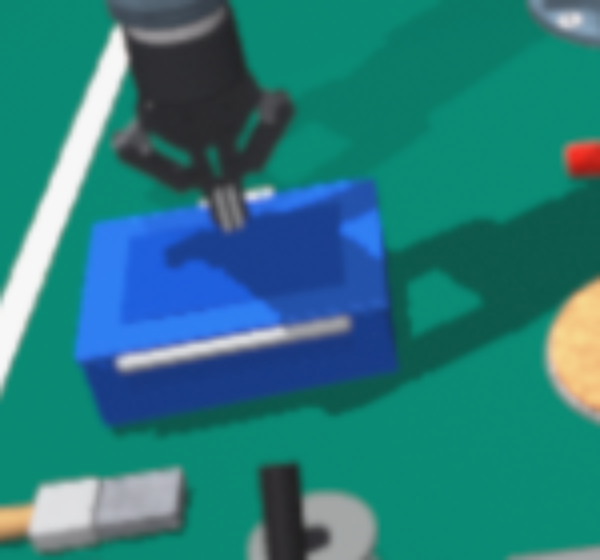

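Emit:
servo_tool(
  plan=[
    [[0, 0, 0.02, 0, -1], [0, 0, 0.045, 0, -1], [0, 0.01, 0.045, 0, 1], [0, 0.035, 0.035, 0, 1], [0.002, 0.046, 0.015, 0, 1], [0.002, 0.047, 0.015, 0, 1], [0.002, 0.047, 0.01, 0, 1], [0.002, 0.047, 0, 0, 1]],
  ],
)

```text
time_s: 4.8
eef_pos: [0.4258, -0.0907, 0.2617]
eef_rot: [0.001, 0.986, 0.166, 0.001]
wrist_force: [0.5, 0.3, 1.0]
opening: 0.99
```

Emit:
servo_tool(
  plan=[
    [[0.001, 0.045, 0, 0, 1], [0.001, 0.045, 0, 0, 1], [0.001, 0.045, 0, 0, 1], [0.001, 0.045, 0, 0, 1], [0.001, 0.045, 0, 0, 1], [0.001, 0.045, 0, 0, 1], [0.001, 0.045, 0, 0, 1], [0.001, 0.045, 0, 0, 1]],
  ],
)

```text
time_s: 5.6
eef_pos: [0.4327, 0.2698, 0.2598]
eef_rot: [0.0, 0.986, 0.166, -0.001]
wrist_force: [1.1, -0.3, 0.3]
opening: 0.999
```

Emit:
servo_tool(
  plan=[
    [[0, 0.04, 0, 0, 1], [0, 0.03, 0, 0, 1], [0, 0.02, 0, 0, 1], [0, 0, 0, 0, 1]],
  ],
)

```text
time_s: 6.0
eef_pos: [0.4325, 0.3598, 0.2593]
eef_rot: [-0.0, 0.986, 0.168, -0.001]
wrist_force: [-0.0, -0.3, -0.1]
opening: 1.004
```

```bash
cat > k.py <<'E'
from h import *
np.set_printoptions(precision=4,suppress=True)
print(get_obs()['eef_pos'])
for n in ('wrist','scene','top'):
    p=camera(n);save(p,'k_'+n)
    for k,z in(('lid_knob',.139),('pot_mouth',.11),('pot',0),('case_lid_edge',.0635),('pad_top',.01)):
        for d in pinpoint(p,k)[:3]: print(n,k,round(d['conf'],2),np.array(d['centre'])[::-1]*[512,384],atz(p,d['centre'],z))
E
python3 k.py
```

```text
[0.4325 0.3598 0.2593]
wrist lid_knob 0.96 [271.104  178.9056] [0.4454 0.3532 0.139 ]
wrist lid_knob 0.68 [193.3824 344.9856] [0.2766 0.3673 0.139 ]
wrist pot_mouth 0.94 [7.4752 3.4944] [0.5023 0.5846 0.11  ]
wrist pot 0.66 [80.896  28.9152] [0.5043 0.5857 0.    ]
scene lid_knob 0.91 [300.288 153.6  ] [0.3465 0.3089 0.139 ]
scene lid_knob 0.78 [322.304  169.6896] [0.4513 0.347  0.139 ]
scene pot_mouth 0.96 [320.7168 176.9856] [0.447  0.3468 0.11  ]
scene pot_mouth 0.9 [399.104 182.592] [0.5161 0.5732 0.11  ]
scene pot 0.88 [391.3216 209.3952] [0.5077 0.5778 0.    ]
scene pot 0.69 [318.8224 204.2112] [0.4415 0.3552 0.    ]
scene case_lid_edge 0.79 [ 99.7888 199.1808] [ 0.3862 -0.3229  0.0635]
scene pad_top 0.88 [207.5136 230.784 ] [ 0.5216 -0.0113  0.01  ]
top lid_knob 0.86 [189.696  194.6112] [0.4298 0.3552 0.139 ]
top pot_mouth 0.82 [126.0032 173.1072] [0.4976 0.5789 0.11  ]
top pot 0.88 [197.7856 193.1904] [0.444  0.3488 0.    ]
top pot 0.63 [134.1952 177.1008] [0.4953 0.5819 0.    ]
top case_lid_edge 0.95 [391.0144 214.1952] [ 0.3869 -0.3246  0.0635]
top pad_top 0.59 [300.6976 170.8032] [ 0.5339 -0.0165  0.01  ]
```

View pics/k_wrist.png

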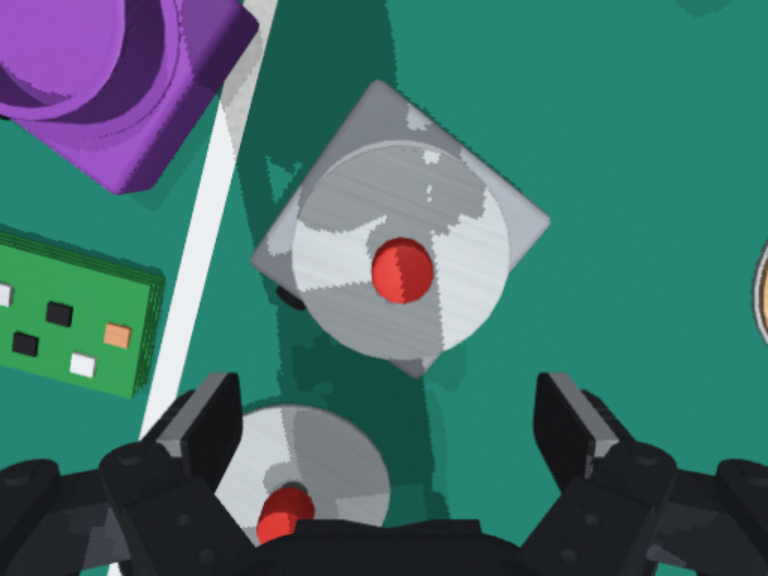

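View pics/k_scene.png

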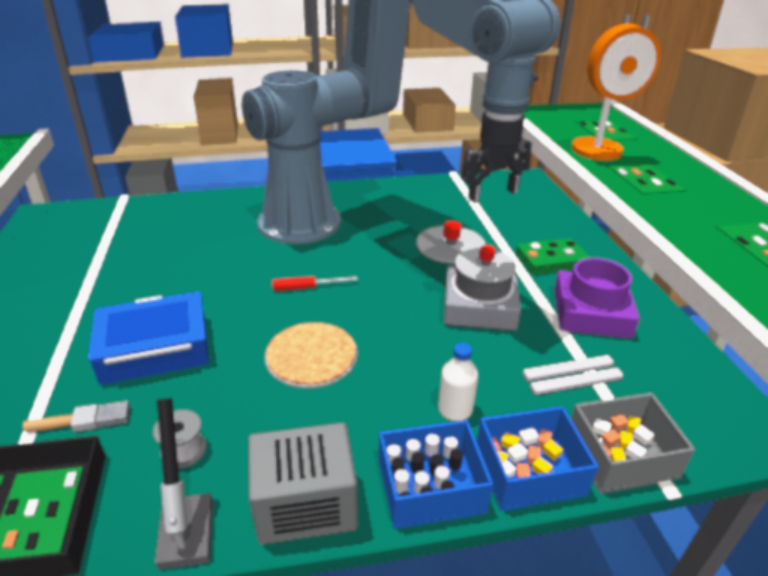

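```bash
cat > red.py <<'E'
from h import *
np.set_printoptions(precision=4,suppress=True)
for n in ('wrist','scene','top'):
    p=camera(n);h=cv2.cvtColor(p['img'],cv2.COLOR_BGR2HSV)
    m=(((h[...,0]<8)|(h[...,0]>172))&(h[...,1]>150)&(h[...,2]>90)).astype(np.uint8)
    c,l,s,ce=cv2.connectedComponentsWithStats(m)
    for i in range(1,c):
        if s[i,4]>15: print(n,s[i],ce[i],atz(p,ce[i][::-1],.139,False),atz(p,ce[i][::-1],.151,False))
    if n!='wrist':
        h0=(h[...,0]>8)&(h[...,0]<22)&(h[...,1]>70)&(h[...,2]>120)
        m=h0.astype(np.uint8)
        c,l,s,ce=cv2.connectedComponentsWithStats(m)
        for i in range(1,c):
            if s[i,4]>500: print('cork',n,s[i],ce[i],atz(p,ce[i][::-1],.01,False))
E
python3 red.py
```

```text
wrist [ 245  159   40   43 1365] [264.3502 180.137 ] [0.4435 0.3555 0.139 ] [0.4462 0.3567 0.151 ]
wrist [170 325  38  38 921] [187.2421 342.3616] [0.2777 0.3718 0.139 ] [0.2883 0.3721 0.151 ]
scene [296 147  12  13 112] [301.1071 152.7768] [0.3417 0.313  0.139 ] [0.362 0.306 0.151]
scene [320 164  10  10  81] [324.4568 168.4074] [0.4454 0.3559 0.139 ] [0.4636 0.3481 0.151 ]
scene [182 185  28   9 200] [195.51  188.615] [ 0.4877 -0.0344  0.139 ] [ 0.5051 -0.0345  0.151 ]
cork scene [ 372    0  140  128 6962] [445.5623  45.1737] [-1.3621  2.0252  0.01  ]
cork scene [270   4  45  34 653] [285.8668  27.3614] [-2.0785  0.9023  0.01  ]
cork scene [  46   24  163   25 1485] [145.5609  37.1306] [-1.9085 -0.3089  0.01  ]
cork scene [  62   54  116   55 2527] [126.5497  88.7163] [-0.7184 -0.3502  0.01  ]
cork scene [ 257   59   64   41 1442] [289.8918  81.3669] [-0.6848  0.5616  0.01  ]
cork scene [ 178  215   59   41 1906] [206.8793 235.2319] [ 0.5406 -0.0148  0.01  ]
top [291 233  27   7 170] [304.7647 235.8471] [ 0.3071 -0.0233  0.139 ] [ 0.3074 -0.0221  0.151 ]
cork top [ 277  148   47   47 1722] [300.1016 171.3815] [ 0.5317 -0.0144  0.01  ]
```

Emit:
servo_tool(
  plan=[
    [[0.0125, -0.004, -0.03, 0, 1], [0, 0, -0.035, 0, 1], [0, 0, -0.03, 0, 1], [0, 0, -0.02, 0, 1], [0, 0, -0.01, 0, 1], [0, 0, 0, 0, 1]],
  ],
)

```text
time_s: 7.65
eef_pos: [0.4451, 0.3533, 0.1344]
eef_rot: [0.0, 0.986, 0.166, -0.001]
wrist_force: [0.1, -0.1, 0.7]
opening: 1.002
```

```bash
python3 - <<'E'
from h import *
for n in('wrist',): save(camera(n),'g_'+n)
p=camera('scene');cv2.imwrite('pics/g_s.png',cv2.resize(p['img'][110:230,270:390],None,fx=5,fy=5))
E
python3 red.py | grep -v cork
```

```text
wrist [ 213  232   77   87 5249] [251.2199 275.7864] [0.4429 0.3554 0.139 ] [0.4496 0.3574 0.151 ]
scene [296 148  10  12  94] [300.3298 153.2447] [0.3443 0.3097 0.139 ] [0.3645 0.3028 0.151 ]
scene [320 164  10  10  80] [324.3125 168.4875] [0.4458 0.3553 0.139 ] [0.464  0.3475 0.151 ]
scene [182 185  28   9 201] [195.5025 188.597 ] [ 0.4876 -0.0344  0.139 ] [ 0.505  -0.0345  0.151 ]
top [291 233  27   7 169] [304.7692 235.8284] [ 0.3072 -0.0233  0.139 ] [ 0.3074 -0.0221  0.151 ]
```

View pics/g_wrist.png

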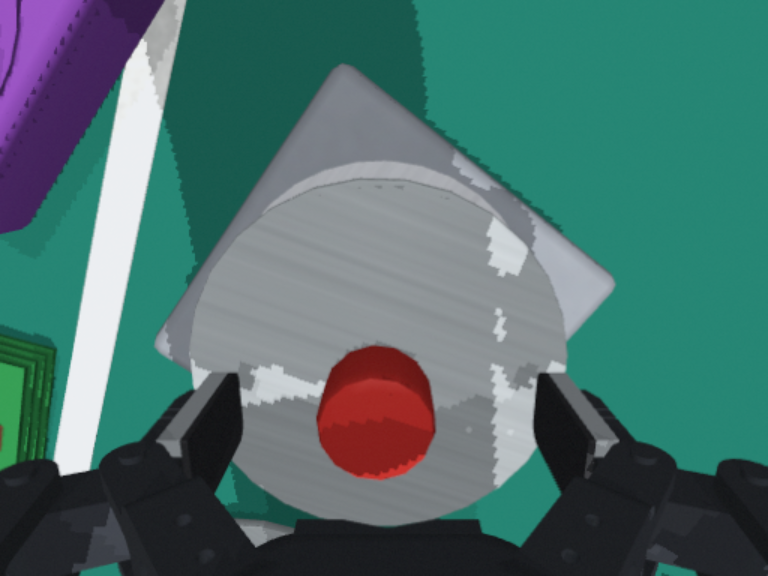

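View pics/g_s.png

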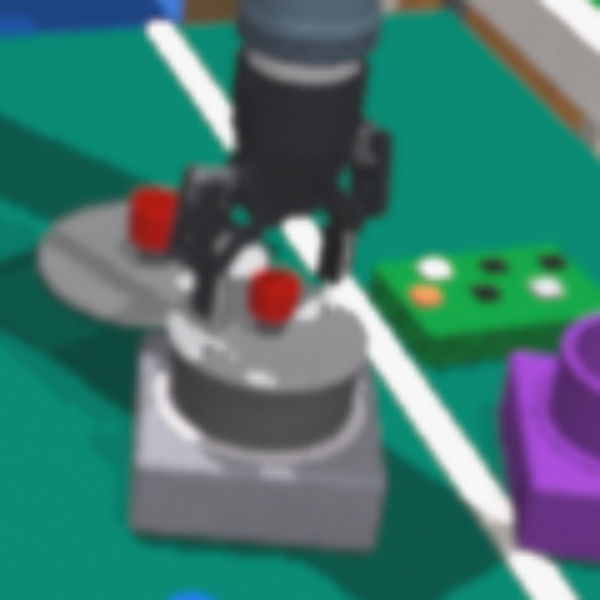

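Emit:
servo_tool(
  plan=[
    [[0, 0.002, 0, 0, -1], [0, 0, 0, 0, -1], [0, 0, 0, 0, -1], [0, 0, 0, 0, -1], [0, 0, 0, 0, -1], [0, 0, 0, 0, -1]],
  ],
)

```text
time_s: 8.5
eef_pos: [0.4462, 0.356, 0.1363]
eef_rot: [-0.0, 0.986, 0.166, 0.0]
wrist_force: [-1.2, 0.3, 3.7]
opening: 0.358
```

Emit:
servo_tool(
  plan=[
    [[0, 0, 0.01, 0, -1], [0, 0, 0.015, 0, -1], [0, 0, 0.02, 0, -1], [0, 0, 0.02, 0, -1], [0, 0, 0.015, 0, -1], [0, 0, 0, 0, -1], [0, 0, 0, 0, -1]],
  ],
)

```text
time_s: 9.2
eef_pos: [0.4459, 0.3557, 0.2159]
eef_rot: [-0.0, 0.986, 0.166, 0.0]
wrist_force: [-0.2, 0.2, -2.8]
opening: 0.357
```

```bash
python3 - <<'E'
from h import *
for n in('wrist','scene'): save(camera(n),'l_'+n)
E
```

```text
(no output)
```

View pics/l_wrist.png

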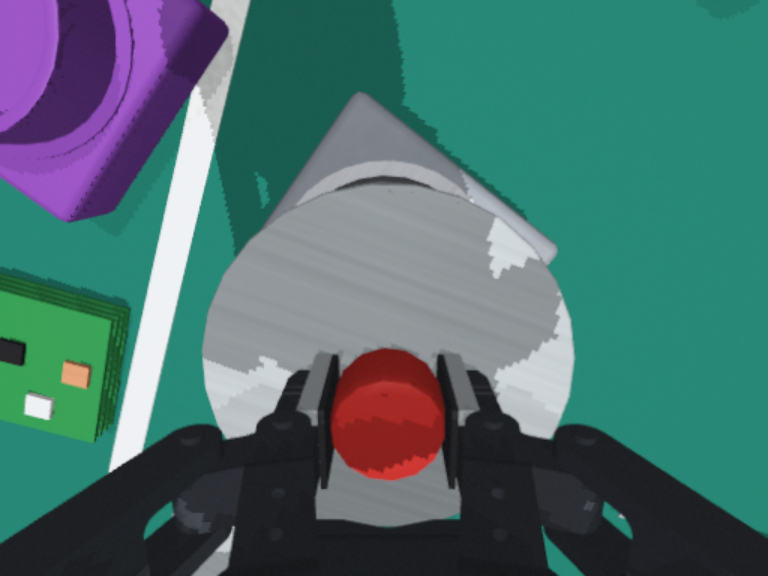

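View pics/l_scene.png

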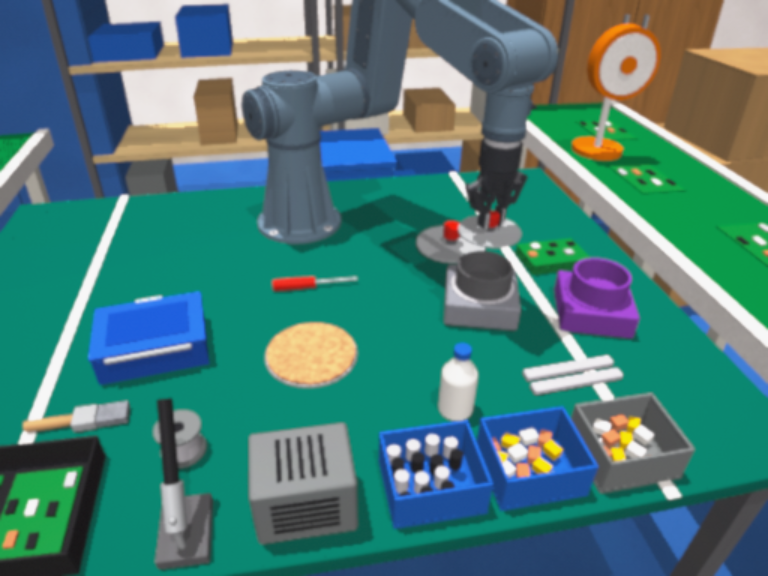

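Emit:
servo_tool(
  plan=[
    [[0.005, -0.018, 0, 0, -1], [0.007, -0.03, 0, 0, -1], [0.01, -0.04, 0, 0, -1], [0.01, -0.04, 0, 0, -1], [0.01, -0.04, 0, 0, -1], [0.01, -0.04, 0, 0, -1], [0.01, -0.04, 0, 0, -1], [0.01, -0.04, 0, 0, -1]],
  ],
)

```text
time_s: 10.1
eef_pos: [0.5174, 0.0662, 0.2146]
eef_rot: [-0.0, 0.986, 0.166, -0.001]
wrist_force: [0.2, -0.2, -3.2]
opening: 0.356
```

Emit:
servo_tool(
  plan=[
    [[0.01, -0.04, -0.02, 0, -1], [0.006, -0.027, -0.02, 0, -1], [0.002, -0.015, -0.02, 0, -1], [0, 0, -0.02, 0, -1], [0, 0, 0, 0, -1]],
  ],
)

```text
time_s: 10.6
eef_pos: [0.5328, -0.0142, 0.1317]
eef_rot: [-0.002, 0.986, 0.165, -0.004]
wrist_force: [-0.1, -0.2, -3.8]
opening: 0.359
```

```bash
python3 - <<'E'
from h import *
p=camera('wrist');save(p,'p_wrist')
p=camera('scene');cv2.imwrite('pics/p_s.png',cv2.resize(p['img'][140:280,130:280],None,fx=4,fy=4))
print(get_obs()['eef_pos'])
E
```

```text
[ 0.53517395 -0.01397105  0.13505483]
```

View pics/p_wrist.png

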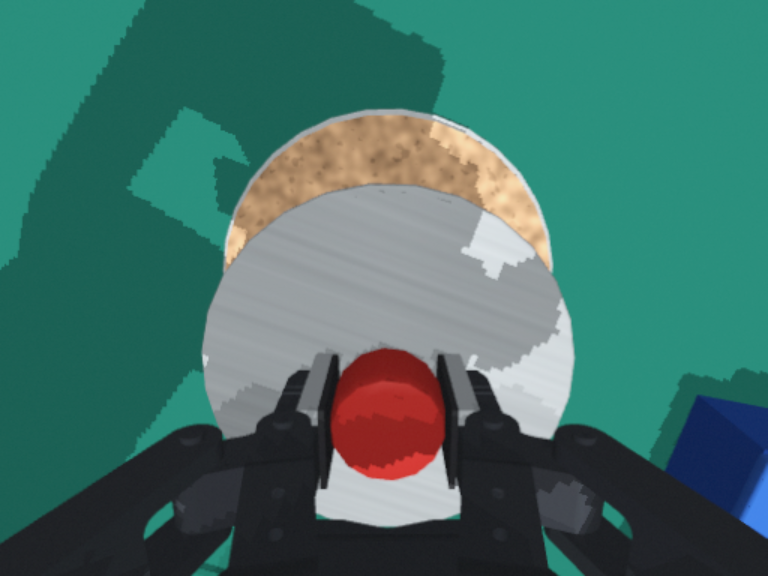

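View pics/p_s.png

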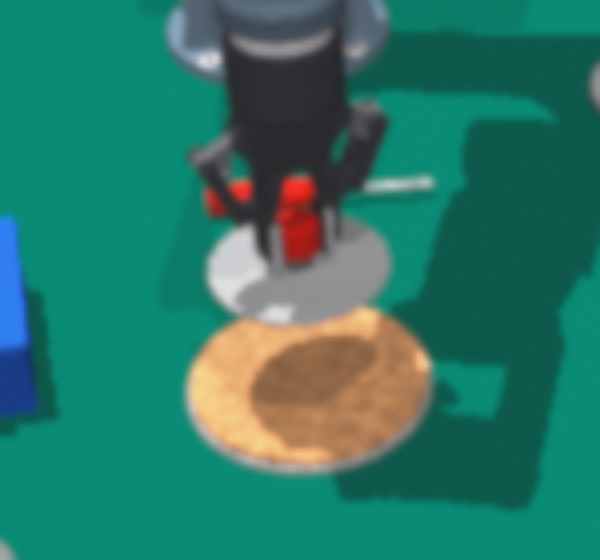

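```bash
python3 - <<'E'
from h import *
from scipy.optimize import least_squares
p=camera('wrist')
P=[atz(p,(r/1.5,c/1.5),.01,False)[:2] for c,r in((388,111),(300,141),(478,141),(226,245),(551,245))]
P=np.array(P)
print(least_squares(lambda v:np.hypot(*(P-v[:2]).T)-.085,[.53,-.01]))
E
```

```text
message: `gtol` termination condition is satisfied.
     success: True
      status: 1
         fun: [ 7.603e-04 -1.002e-03 -8.176e-04  1.747e-03  1.655e-03]
           x: [ 5.365e-01 -1.467e-02]
        cost: 4.0207372305635954e-06
         jac: [[-9.445e-01 -3.286e-01]
               [-6.417e-01 -7.669e-01]
               [-9.769e-01  2.137e-01]
               [ 9.510e-02 -9.955e-01]
               [-5.377e-01  8.431e-01]]
        grad: [ 8.582e-10  3.179e-10]
  optimality: 8.581923779866082e-10
 active_mask: [ 0.000e+00  0.000e+00]
        nfev: 5
        njev: 5
```

Pad centre (0.5365, -0.0147) agrees with the current position to about 1 mm. Lowering.

Emit:
servo_tool(
  plan=[
    [[0.001, 0, -0.03, 0, -1], [0, 0, -0.03, 0, -1], [0, 0, -0.02, 0, -1], [0, 0, -0.008, 0, -1], [0, 0, -0.002, 0, -1], [0, 0, 0, 0, -1]],
  ],
)

```text
time_s: 11.35
eef_pos: [0.5379, -0.0143, 0.047]
eef_rot: [0.0, 0.986, 0.166, 0.001]
wrist_force: [-0.1, -0.0, -1.6]
opening: 0.36
```

Emit:
servo_tool(
  plan=[
    [[0, 0, -0.002, 0, -1], [0, 0, -0.001, 0, -1], [0, 0, 0, 0, -1]],
  ],
)

```text
time_s: 11.65
eef_pos: [0.5373, -0.0144, 0.0433]
eef_rot: [0.0, 0.986, 0.166, 0.0]
wrist_force: [0.4, -1.1, -4.0]
opening: 0.356
```

Emit:
servo_tool(
  plan=[
    [[0, 0, -0.001, 0, -1], [0, 0, -0.001, 0, -1], [0, 0, 0, 0, -1]],
  ],
)

```text
time_s: 11.95
eef_pos: [0.5373, -0.0144, 0.0422]
eef_rot: [0.0, 0.986, 0.166, 0.0]
wrist_force: [-5.7, 0.4, 10.6]
opening: 0.355
```

Emit:
servo_tool(
  plan=[
    [[0, 0, 0.0005, 0, -1], [0, 0, 0, 0, 0.2], [0, 0, 0, 0, 0.5], [0, 0, 0, 0, 0.8], [0, 0, 0, 0, 0.8], [0, 0, 0, 0, 0.8]],
  ],
)

```text
time_s: 12.55
eef_pos: [0.5369, -0.0143, 0.0412]
eef_rot: [-0.0, 0.986, 0.166, -0.0]
wrist_force: [0.3, 0.2, 0.7]
opening: 0.9
```

Emit:
servo_tool(
  plan=[
    [[0, 0, 0.02, 0, 0.8], [0, 0, 0.04, 0, 0.8], [0, 0, 0.045, 0, 0.8], [0, 0, 0.045, 0, 0.8], [-0.02, 0, 0.03, 0, 0.8], [-0.04, 0, 0.02, 0, 0.8], [-0.04, 0, 0, 0, 0.8], [-0.04, 0, 0, 0, 0.8]],
  ],
)

```text
time_s: 13.35
eef_pos: [0.3959, -0.0143, 0.2419]
eef_rot: [0.0, 0.986, 0.166, 0.001]
wrist_force: [0.1, -0.8, 0.4]
opening: 0.9
```

```bash
python3 - <<'E'
from h import *
for n in('scene','top','wrist'): save(camera(n),'f_'+n)
for n in('scene','top','wrist'):
  p=camera(n)
  for k,z in(('lid_knob',.045),('case_lid_edge',.0635),('cleaner_mid',.07),('spool_mid',.027)):
    for d in pinpoint(p,k)[:2]: print(n,k,round(d['conf'],2),atz(p,d['centre'],z))
E
```

```text
scene lid_knob 0.78 [ 0.5429175  -0.01816457  0.045     ]
scene lid_knob 0.7 [0.18100347 0.36854883 0.045     ]
scene case_lid_edge 0.62 [ 0.37774063 -0.3270001   0.0635    ]
scene cleaner_mid 0.7 [0.71346418 0.22381049 0.07      ]
scene cleaner_mid 0.67 [ 0.7677064  -0.22766998  0.07      ]
scene spool_mid 0.82 [ 0.72496526 -0.24763159  0.027     ]
top lid_knob 0.86 [ 0.52125871 -0.01157166  0.045     ]
top lid_knob 0.76 [0.1930543 0.3551039 0.045    ]
top case_lid_edge 0.57 [ 0.39075096 -0.31770646  0.0635    ]
top cleaner_mid 0.58 [0.72168273 0.22194281 0.07      ]
top spool_mid 0.65 [ 0.72959193 -0.23934104  0.027     ]
wrist case_lid_edge 0.39 [ 0.52542262 -0.01267889  0.0635    ]
```

View pics/f_scene.png

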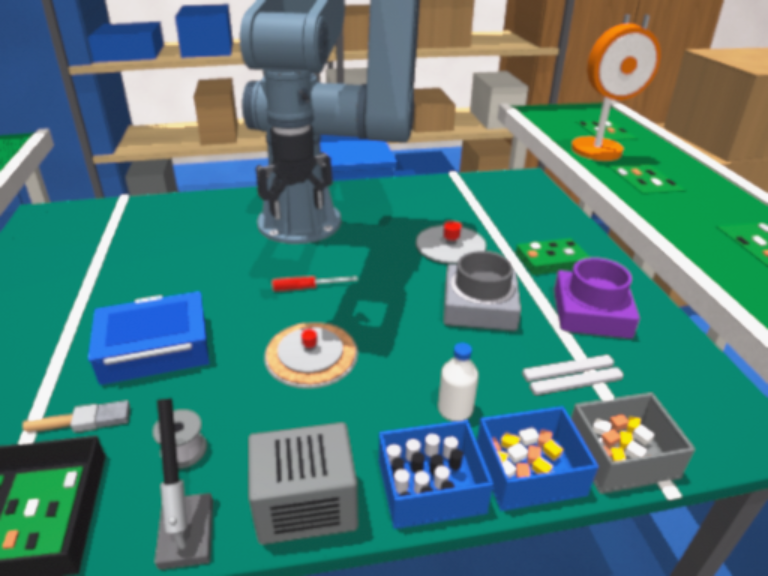

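View pics/f_wrist.png

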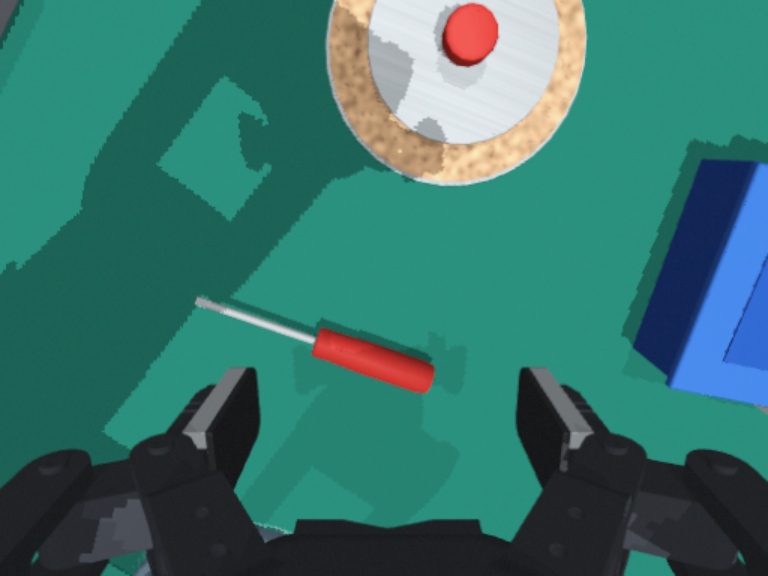

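```bash
python3 - <<'E'
from h import *
p=camera('scene');im=cv2.resize(p['img'][180:270,50:150],None,fx=6,fy=6,interpolation=cv2.INTER_CUBIC)
for th,c in((0,(0,255,0)),(.06,(0,0,255))):
    pts=[]
    for r,ly in((0,-.103),(.155,-.103),(.155,.103),(0,.103)):
        cs,si=np.cos(.1269),np.sin(.1269);l=(.075-r*np.cos(th)+.008*np.sin(th),ly,.0555+r*np.sin(th)+.008*np.cos(th))
        q=proj(p,[.4633+cs*l[0]-si*l[1],-.3165+si*l[0]+cs*l[1],l[2]]);pts.append((q-[50,180]+.5)*6)
    cv2.polylines(im,[np.int32(pts)],True,c,1)
cv2.imwrite('pics/fc.png',im)
E
```

```text
(no output)
```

View pics/fc.png

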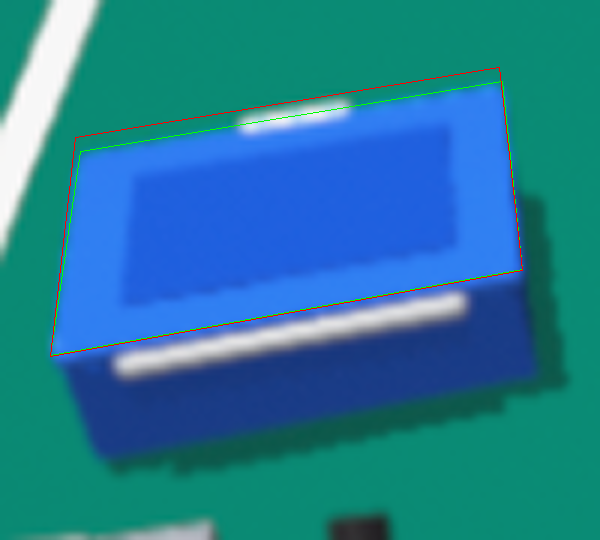

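The lid's far edge lies on the green (angle 0) outline, so the case is shut. Handing in.

```bash
python3 -c "
from bench import *
print(hand_in())"
```

```text
the job is handed in; nothing more can be done
None
```

The job is done and handed in at about 14 s, well inside the 54 s limit; the hand-in gives no verdict.

- **Case:** I pushed the blue case shut with closed fingers while the lid was still on the pot. The fingertips stopped at about 63 mm under about 25 N, which matches the shut height of 63.5 mm. A later camera overlay also matched an opening angle of about 0.
- **Lid:** I lifted the smaller lid by its red knob and lowered it onto the cork pad until it made contact, pressing with roughly 10–15 N, before letting go. It sits knob up with cork visible around the lid in the scene and wrist pictures, and by the tool position at release it is about 1 mm from the pad's centre.
- **Bystanders:** The last pictures show the bottle and spool where they were at the start, and the robot clear of everything.

The network's position estimates for single points scattered by 1–2 cm between cameras. I relied on outline fits, colour blobs and the wrist camera instead. One low-confidence wrist detection took the pot lid for the case's lid edge, and I ignored it.

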